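# Sort the counter things of the parcel bay into their trays

## Task

Tidy the weighing bay at closing time: put both brass padlocks in the green tray, both wooden-handled hand stamps in the blue tray and the steel check weight in the yellow tray, each resting on the tray's floor, with the padlocks lying flat and the stamps and the weight standing upright. Set each one down rather than dropping or throwing it, and leave the mug and the dark grey paperweight where they are.

Things in the scene. Friction and masses are not known exactly. Their poses are not given: they have to be found in the camera images.
- padlock_a: One brass sack padlock lying flat on the counter: brass body 32 mm (its x) by 34 mm (its y), 16 mm thick, with a steel shackle loop (22 mm wide, 6 mm thick) standing out of the +x side to 39 mm from the origin. Origin: centre of the underside of the brass body; z up. About 140 g. Grip the body across its 34 mm width (along its y)
- padlock_b: The other, alike: brass sack padlock lying flat on the counter: brass body 32 mm (its x) by 34 mm (its y), 16 mm thick, with a steel shackle loop (22 mm wide, 6 mm thick) standing out of the +x side to 39 mm from the origin. Origin: centre of the underside of the brass body; z up. About 140 g. Grip the body across its 34 mm width (along its y)
- stamp_a: One round hand stamp standing upright, 78 mm tall: black rubber and dark steel foot 36 mm across and 20 mm high, brown turned wooden handle 24 mm across from 32 to 72 mm height (grip here). Origin: centre of the underside; z up. About 90 g
- stamp_b: The other, alike: round hand stamp standing upright, 78 mm tall: black rubber and dark steel foot 36 mm across and 20 mm high, brown turned wooden handle 24 mm across from 32 to 72 mm height (grip here). Origin: centre of the underside; z up. About 90 g
- weight: bright metal check weight standing upright, 74 mm tall: cylinder 38 mm across up to 42 mm height, a thin neck (16 mm), then a round grip knob 26 mm across from 51 to 74 mm height (grip here). Origin: centre of the underside; z up. About 450 g
- tray_green: green painted open tray, the place for the padlocks; fixed to the counter. Outside 120 mm (its x) by 180 mm (its y), 20 mm high; walls and floor 4 mm thick, so inside 112 by 172 mm with the floor's upper face 4 mm over the origin. Origin: centre of its underside, on the counter (z = 0); z up
- tray_blue: blue painted open tray, the place for the stamps; fixed to the counter. Outside 120 mm (its x) by 180 mm (its y), 20 mm high; walls and floor 4 mm thick, so inside 112 by 172 mm with the floor's upper face 4 mm over the origin. Origin: centre of its underside, on the counter (z = 0); z up
- tray_yellow: yellow painted open tray, the place for the check weight; fixed to the counter. Outside 120 mm (its x) by 180 mm (its y), 20 mm high; walls and floor 4 mm thick, so inside 112 by 172 mm with the floor's upper face 4 mm over the origin. Origin: centre of its underside, on the counter (z = 0); z up
- mug: white enamel mug, 72 mm across and 75 mm tall, with a handle on its +y side; loose, to be left alone. Origin: centre of the underside; z up
- granite: dark grey granite paperweight, a rounded block 50 mm (its x) by 70 mm (its y), 32 mm high; loose, to be left alone. Origin: centre of the underside; z up
Not all that is in view belongs to the job. Leave any pink look-alike of the padlock_a alone.

How it is judged:
At the end, for the whole second after the job is handed in: Padlocks in the green tray, stamps in the blue, weight in the yellow: each origin inside the inner walls (within 56 mm in the tray's x, 86 mm in its y), under 10 mm above the tray's underside, tilted under 0.15 rad from flat or upright, at rest (under 0.02 m/s, 0.3 rad/s) (x of padlock_a in the frame of tray_green between -0.056 and 0.056 m and y of padlock_a in the frame of tray_green between -0.086 and 0.086 m and z of each of padlock_a, padlock_b in the frame of tray_green below 0.01 m and angle between each of padlock_a, padlock_b, stamp_a, stamp_b, weight's own z axis and vertical below 0.15 rad and linear speed of each of padlock_a, padlock_b, stamp_a, stamp_b, weight below 0.02 m/s and angular speed of each of padlock_a, padlock_b, stamp_a, stamp_b, weight below 0.3 rad/s and x of padlock_b in the frame of tray_green between -0.056 and 0.056 m and y of padlock_b in the frame of tray_green between -0.086 and 0.086 m and x of stamp_a in the frame of tray_blue between -0.056 and 0.056 m and y of stamp_a in the frame of tray_blue between -0.086 and 0.086 m and z of each of stamp_a, stamp_b in the frame of tray_blue below 0.01 m and x of stamp_b in the frame of tray_blue between -0.056 and 0.056 m and y of stamp_b in the frame of tray_blue between -0.086 and 0.086 m and x of weight in the frame of tray_yellow between -0.056 and 0.056 m and y of weight in the frame of tray_yellow between -0.086 and 0.086 m and z of weight in the frame of tray_yellow below 0.01 m); the robot touches nothing.
It fails at once if a sorted thing is dropped or flung (faster than 0.8 m/s, as after a fall of over 30 mm, while no finger touches it) ((linear speed of padlock_a above 0.8 m/s and contact force between the fingers and padlock_a below 0.05 N) or (linear speed of padlock_b above 0.8 m/s and contact force between the fingers and padlock_b below 0.05 N) or (linear speed of stamp_a above 0.8 m/s and contact force between the fingers and stamp_a below 0.05 N) or (linear speed of stamp_b above 0.8 m/s and contact force between the fingers and stamp_b below 0.05 N) or (linear speed of weight above 0.8 m/s and contact force between the fingers and weight below 0.05 N)).
It fails at once if the mug is shifted by more than 20 mm or tipped by more than 0.3 rad (distance of mug from where it was at the start of the episode above 0.02 m or angle between mug's own z axis and vertical above 0.3 rad).
It fails at once if the paperweight is shifted by more than 20 mm or tipped by more than 0.3 rad (distance of granite from where it was at the start of the episode above 0.02 m or angle between granite's own z axis and vertical above 0.3 rad).
It also fails if it takes over 128 s, if anything falls off the work surface, if the arm or the gripper's body presses on something with over 40 N, if the wrist force passes 120 N, or if a joint passes its speed limit or range.

## Robot

A 6-joint arm with a two-finger parallel gripper is mounted at the origin on the work surface. World frame = base frame: x ahead of the robot, y to its left, z up, the work surface at z = 0. Lengths are in m, angles in rad, forces in N, time in s.
With the tool pointing down it reaches from about 0.35 to 0.725 m from the base axis. Payload 4.3 kg.
Tool frame: the origin (TCP) lies midway between the tips of the shut fingers; the grasp point (between the pads) lies 19 mm behind it (pinch_z is the distance from the TCP to the grasp point, in m); z points along the fingers, y is the line along which they close (so a half turn about z gives the same grasp; the last joint's range is limited). The gripper opens to 85 mm and grips with 20 to 120 N. Pads are 22 mm wide; open, the fingers measure 114 mm over their backs; the gripper's body (76 mm by 85 mm) begins 54 mm behind the grasp point. The pads swing forward as they close: fully open they stand 13 mm farther back than shut.
Start: joints at [1.095, 0.377, 0.081, 1.274, 0, 1.46], TCP at [0.206, 0.537, 0.231] pointing down, gripper open.
Joint ranges: [-2.72, 2.72], [-0.84, 1.66], [-1.02, 1.22], [-1.77, 2.12], [-1.37, 1.28], [-3.14, 3.14]. Speed limits (rad/s): [2.57, 2.57, 3.14, 3.14, 3.14, 3.14].

## Interface

Orientations are given as a rotation vector (axis times angle).
In Python, from bench import get_obs, snapshot, calibration, hand_in, pinch_z gives the robot as it stands. The module is installed in compiled form; this text tells all that it offers.
- The arm moves only by the tool carry_out, never from a script. Its argument "motion" is a list of rows, each a list of 2 entries, a list of its own where there are three numbers: the shift along the tool's x, y, z each as a share of 0.1 m, from -1 to 1, then the turn, a rotation vector about the tool's x, y, z each as a share of pi rad, from -1 to 1. A call has 1 to 12 rows; each row shifts and turns the commanded pose from where the row before left it, along the tool's axes as they then stand; what a row does not reach is not made up. A row lasts 1/12 s, in which the tool goes at most 41.7 mm and 7.16 degrees, less where a joint would pass 70% of its speed; a pose out of reach is approached as far as the arm can. A call with a number of a shift or a turn outside -1 to 1 is refused whole. A call with a gripper value outside its range is refused whole. "jaw" is the gripper command: -1 is shut, 1 is fully open, values between are in proportion, set as the call begins (left out, the last holds). The fingers move at their own pace and stop on an object; "grip_force" is the grip in N (left out, the last holds). Time passes only in rows, so rows that do not move let the fingers close. It gives the time, the measured TCP pose, the force, the opening and the grip force at its end, in the units of the state.
- get_obs(): the state, without advancing time (a new reading comes with each control period).
- snapshot(name): name is "side" or "top"; returns the picture (400x640x3 uint8, red, green, blue); there is no depth.
- calibration(name): a dict with "fovy" (degrees; the focal length in pixels is half the picture's height over the tangent of half this angle, whatever the lens; pixels are square), "cx", "cy" (the principal point, pixels), "eye" and "orientation" of the camera in the world. Camera axes: x right, y up, looking along -z (the intrinsics and any distortion apply to the point x, -y, -z); pixel columns grow to the right and rows downward; lengths in m; the calibration is good to about 2 mm. A picture is of the moment at which its call begins. calibration takes no time and is no camera call.
- hand_in(): hands the job in; it is judged then, once.
The state is a dict: "clock": time; "joint_pos": joint angles; "joint_velocities": joint speeds; "joint_efforts": joint torques, N m; "position": TCP position; "tcp_rot": TCP orientation; "contact_force": force on the tool from outside, world axes, zero at the start; "ft_torque": the same for the moment, N m; "width": opening from 0.0 (shut) to 1.0 (fully open); "grasp_force": force on a finger pad.
Only numpy, scipy, OpenCV 4.12 (cv2) and the standard library are available. Lean on these libraries where they do the work, as an engineer would, in place of code of your own. Each camera call takes 0.05 s, during which the arm holds its last target. There are 200 camera calls.

## Working session

There is one attempt and no reset: what is moved stays moved. The work goes in short steps, Python scripts to look and compute and a tool call to move; the robot and the scene stay as the last step left them, time stands still between calls to the robot, and variables do not carry over. Pictures are saved under pics/ and viewed, at most 14 in all, crops included, and the job is handed in when it is done.

Besides the shell and the picture viewer there is one more tool, called after "Call:" as name(argument=value, ...) on one line, values as JSON. carry_out: Moves the arm, as the interface text tells. Shift numbers are shares of 0.1 m and turn numbers shares of pi rad, none past 1 either way. Its arguments: {"type":"object","properties":{"motion":{"type":"array"},"jaw":{"type":"number"},"grip_force":{"type":"number"}},"required":["motion"]}

```bash
mkdir -p pics
python3 - <<'E'
from bench import *
import cv2
for n in ("top","side"):
    cv2.imwrite(f"pics/{n}0.png",snapshot(n)[:,:,::-1]); print(n,calibration(n))
print(get_obs(),pinch_z)
E
```

```text
top {'fovy': 54.08252898316799, 'cx': 312.843912893416, 'cy': 197.4530427520269, 'eye': array([ 0.37815258, -0.01563301,  0.89850894]), 'orientation': array([ 0.13101301, -0.08838228, -1.58900888])}
side {'fovy': 54.83915634934985, 'cx': 315.6252944406466, 'cy': 202.76960066816503, 'eye': array([ 0.25357739, -0.75365832,  0.68632104]), 'orientation': array([ 0.89041649, -0.1419954 , -0.27460003])}
{'clock': 0.1, 'joint_pos': array([1.09469507e+00, 3.78008425e-01, 7.98131991e-02, 1.27438491e+00,
       1.46813636e-06, 1.46049510e+00]), 'joint_velocities': array([-0.00031678, -0.00260715,  0.0027146 ,  0.00040725,  0.00107854,
        0.00094482]), 'joint_efforts': array([ 6.02125965e-04, -4.64693034e+01,  2.70582640e+01,  1.20425667e-02,
       -1.43957059e-04, -7.15252710e-07]), 'position': array([0.20541336, 0.53646105, 0.23046457]), 'tcp_rot': array([-5.71304855e-01, -3.08868258e+00,  2.68131496e-03]), 'contact_force': array([-0.54949637,  0.10846514,  0.28183463]), 'ft_torque': array([ 0.06613758,  0.03005021, -0.01924488]), 'grasp_force': 0.0, 'width': 1.001529481170575} 0.0187
```

View pics/top0.png

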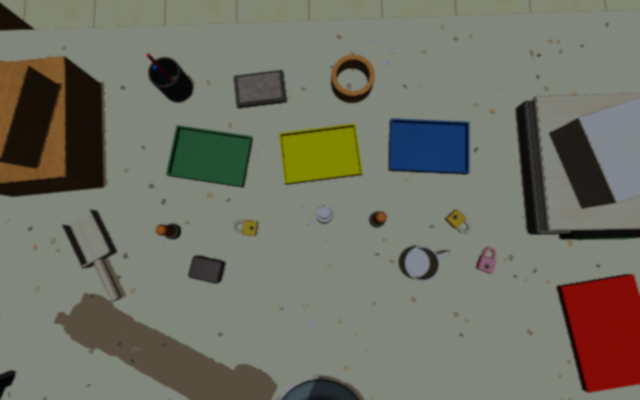

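View pics/side0.png

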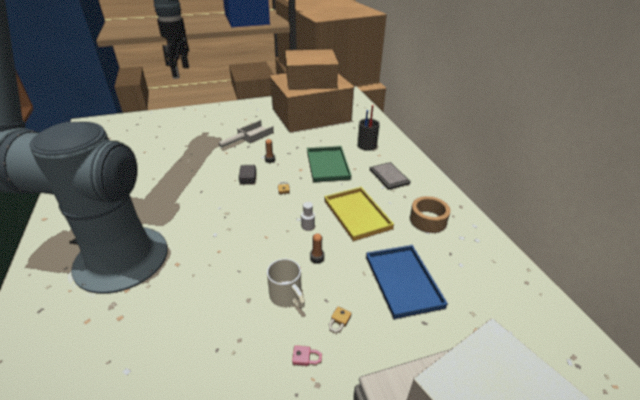

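Top view: the green, yellow and blue trays are at (210,157), (320,154) and (429,147). The padlocks are at (247,228) and (457,220), with the pink decoy at (487,260). The stamps are at (165,230) and (378,218), the weight at (324,214), the mug at (418,262) and the granite at (206,269). The side view shows the same things.

```bash
cat > h.py <<'E'
from bench import *
import cv2, numpy as np
from scipy.spatial.transform import Rotation as R
def ray(n,uv,z):
    c=calibration(n); f=200/np.tan(np.radians(c['fovy'])/2)
    uv=np.atleast_2d(np.asarray(uv,float))
    d=np.c_[(uv[:,0]-c['cx'])/f,-(uv[:,1]-c['cy'])/f,-np.ones(len(uv))]
    d=R.from_rotvec(c['orientation']).apply(d); e=c['eye']
    return (e+d*((z-e[2])/d[:,2])[:,None])[:,:2]
def proj(n,p):
    c=calibration(n); f=200/np.tan(np.radians(c['fovy'])/2)
    q=R.from_rotvec(c['orientation']).inv().apply(np.asarray(p)-c['eye'])
    return c['cx']+f*q[0]/-q[2], c['cy']-f*q[1]/-q[2]
# hsv ranges (opencv)
C=dict(green=((60,80,30),(88,255,255)),yellow=((26,150,120),(34,255,255)),blue=((105,120,60),(122,255,255)),
 brass=((15,120,120),(25,255,255)),wood=((5,110,50),(14,255,255)))
def blobs(im,col,amin=25,roi=None):
    hsv=cv2.cvtColor(im,cv2.COLOR_RGB2HSV); m=cv2.inRange(hsv,*[np.array(a) for a in C[col]])
    if roi: 
        k=np.zeros_like(m); x0,y0,x1,y1=roi; k[y0:y1,x0:x1]=1; m=m*k
    cs,_=cv2.findContours(m,cv2.RETR_EXTERNAL,cv2.CHAIN_APPROX_NONE)
    return [c for c in cs if cv2.contourArea(c)>=amin]
E
python3 - <<'E'
from h import *
T=cv2.cvtColor(cv2.imread('pics/top0.png'),cv2.COLOR_BGR2RGB);S=cv2.cvtColor(cv2.imread('pics/side0.png'),cv2.COLOR_BGR2RGB)
for n,im,roi in(('top',T,(110,110,510,290)),('side',S,(220,110,460,370))):
  for col,z in(('green',.01),('yellow',.01),('blue',.01),('brass',.016),('wood',.05)):
    for c in blobs(im,col,20,roi):
        r=cv2.minAreaRect(ray(n,c[:,0],z).astype(np.float32)*1000); m=c[:,0].mean(0)
        print(n,col,m.round(1),cv2.contourArea(c),[np.round(x,1) for x in r])
big=lambda im,x,y,w,h,k:cv2.resize(im[y:y+h,x:x+w],None,fx=k,fy=k,interpolation=cv2.INTER_CUBIC)
a=big(T,140,190,200,100,4);b=big(T,300,190,200,100,4)
cv2.imwrite('pics/z.png',np.vstack([a,b])[:600,:,::-1] if 0 else cv2.resize(np.vstack([a,b]),(600,600))[:,:,::-1])
for n,uvs in(('top',[(324,213)]),('side',[(308,208)])): print(n,ray(n,uvs,.07))
E
```

```text
top green [209.2 155.7] 3708.5 [array([608.2, 248.8]), array([181.9, 119.9]), np.float64(80.0)]
top yellow [249.7 227.3] 33.5 [array([437.6, 152.4]), array([20.3, 23.5]), np.float64(79.4)]
top yellow [319.5 155.2] 3111.0 [array([603.3,  -9.1]), array([107. , 171.6]), np.float64(5.9)]
top blue [429.2 145.7] 3875.5 [array([ 618.3, -263.1]), array([179.9, 121.1]), np.float64(85.8)]
top brass [246.3 229. ] 35.0 [array([434. , 159.6]), array([38.7, 19.8]), np.float64(23.3)]
top brass [456.9 218.3] 95.0 [array([ 447.8, -313.7]), array([27.9, 27.5]), np.float64(42.1)]
top wood [161.2 229.5] 72.0 [array([434.3, 339.8]), array([22.4, 19.7]), np.float64(88.8)]
top wood [380.3 216.5] 74.5 [array([ 451.4, -139.2]), array([19.4, 21.8]), np.float64(87.6)]
side green [328.3 163.2] 947.5 [array([608.3, 244.4]), array([183.9, 112.7]), np.float64(79.8)]
side blue [404.7 282.3] 3246.5 [array([ 620.1, -262.7]), array([185.4, 121.1]), np.float64(85.6)]
side brass [341. 315.] 137.0 [array([ 448. , -318.5]), array([29.9, 31.5]), np.float64(42.4)]
side brass [283.4 188.1] 42.0 [array([437.1, 142.7]), array([29.5, 26.3]), np.float64(77.1)]
side wood [316.7 244.9] 131.0 [array([ 450.5, -140.2]), array([69.5, 20.6]), np.float64(72.3)]
side wood [268.6 148.2] 56.5 [array([432.3, 324. ]), array([102.6,  13.9]), np.float64(80.7)]
top [[ 0.4607056 -0.01733  ]]
side [[ 0.46182161 -0.02989332]]
```

View pics/z.png

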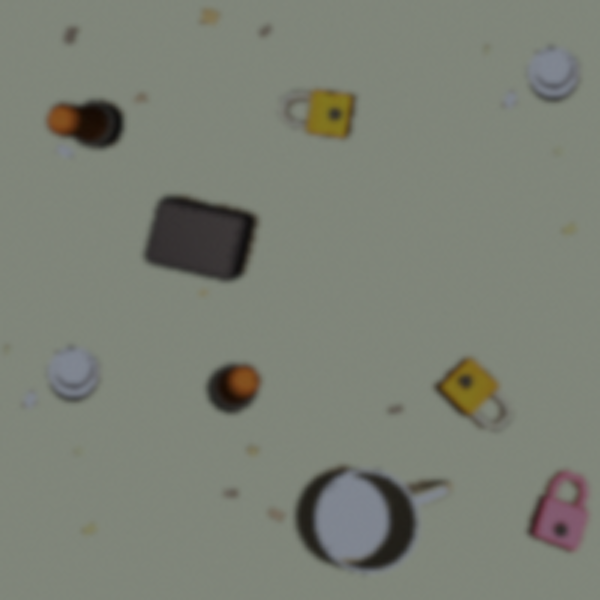

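Run:
```python
from h import *
z=lambda x,y,o:(o+x/3,190+(y%300)/3)
for nm,o,p,h in(('s1knob',140,(63,120),.068),('s1foot',140,(98,123),.01),('s2knob',300,(243,380),.068),('s2foot',300,(233,387),.01),
 ('w',140,(553,68),.074),('w',300,(73,367),.074),('wbody',140,(553,75),.038),('wbody',300,(73,375),.038),
 ('pA',140,(331,113),.016),('pAsh',140,(296,110),.008),('pB',300,(469,386),.016),('pBsh',300,(494,412),.008),('gran',140,(200,236),.03),('mugrim',300,(352,517),.075),('mughandle',300,(445,490),.05)):
    print(nm,ray('top',z(*p,o),h).round(4))
T=cv2.cvtColor(cv2.imread('pics/top0.png'),cv2.COLOR_BGR2RGB)
C['y2']=((15,120,100),(34,255,255))
for c in blobs(T,'y2',40,(220,200,480,240)):
    r=cv2.minAreaRect(ray('top',c[:,0],.016).astype(np.float32)*1000); print(r)
S=cv2.cvtColor(cv2.imread('pics/side0.png'),cv2.COLOR_BGR2RGB)
cv2.imwrite('pics/s.png',cv2.resize(S[130:340,240:380],None,fx=2.8,fy=2.8,interpolation=2)[:,:,::-1])
print(R.from_rotvec(get_obs()['tcp_rot']).as_matrix().round(3))
```

```text
s1knob [[0.432  0.3321]]
s1foot [[0.433  0.3293]]
s2knob [[ 0.4505 -0.1377]]
s2foot [[ 0.4504 -0.1385]]
w [[ 0.461 -0.018]]
w [[ 0.4617 -0.0181]]
wbody [[ 0.4595 -0.018 ]]
wbody [[ 0.4595 -0.018 ]]
pA [[0.4365 0.1498]]
pAsh [[0.4398 0.1781]]
pB [[ 0.4469 -0.3127]]
pBsh [[ 0.4276 -0.3326]]
gran [[0.3474 0.2434]]
mugrim [[ 0.354  -0.2071]]
mughandle [[ 0.3709 -0.2793]]
((437.0233154296875, 152.4097137451172), (29.578819274902344, 31.906513214111328), 80.52075958251953)
((447.8647155761719, -312.5724792480469), (29.483339309692383, 29.06907081604004), 42.106319427490234)
[[-0.934  0.358 -0.001]
 [ 0.358  0.934 -0.002]
 [ 0.    -0.002 -1.   ]]
```

View pics/s.png

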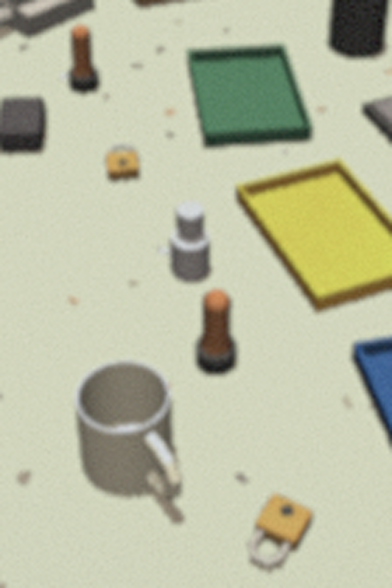

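The measured tray sizes match the given ones, so I take these positions: stamps (.4325,.331) and (.4505,-.138), weight (.460,-.018), padlocks (.437,.152) and (.4475,-.313). I turn the tool first.

Add to h.py:
```python
def go(*pts):
    """sequence of (x,y,z,yaw deg): turn, then shift in the turned tool axes (shares)"""
    o=get_obs(); p=o['position']; M=R.from_rotvec(o['tcp_rot']).as_matrix(); y0=np.degrees(np.arctan2(M[1,1],M[0,1]))
    print('t',round(o['clock'],2),p.round(4),'yaw',round(y0,2),'z',M[:,2].round(3),'w',round(o['width'],3),'gf',round(o['grasp_force'],1),'F',o['contact_force'].round(1))
    for x,y,z,w in pts:
        a=np.radians(w); d=np.array([x,y,z])-p
        print(' turn',round((y0-w)/180,4),'shift',(np.array([-np.sin(a)*d[0]+np.cos(a)*d[1],np.cos(a)*d[0]+np.sin(a)*d[1],-d[2]])/.1).round(3))
        p=np.array([x,y,z]); y0=w
```

```text
(no output)
```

Call:
carry_out(motion=[[[0, 0, 0], [0, 0, 0.0366]], [[0, 0, 0], [0, 0, 0.0366]], [[0, 0, 0], [0, 0, 0.0366]], [[0, 0, 0], [0, 0, 0.0366]], [[0, 0, 0], [0, 0, 0.0366]], [[0, 0, 0], [0, 0, 0.0366]], [[0, 0, 0], [0, 0, 0.0366]], [[0, 0, 0], [0, 0, 0.0366]], [[0, 0, 0], [0, 0, 0.0366]], [[0, 0, 0], [0, 0, 0.0366]], [[0, 0, 0], [0, 0, 0.0366]], [[0, 0, 0], [0, 0, 0.0366]]], jaw=0.5, grip_force=40)

```text
clock: 1.1
position: [0.2055, 0.5366, 0.2307]
tcp_rot: [2.412, 2.012, -0.002]
contact_force: [0.2, 0.6, -0.2]
width: 0.752
grasp_force: 0.0
```

```bash
python3 -c "
from h import *
go((.4325,.331,.12,-10),(.4325,.331,.034,-10))"
```

```text
t 1.1 [0.2055 0.5366 0.2307] yaw -10.34 z [-0.001 -0.001 -1.   ] w 0.752 gf 0.0 F [ 0.2  0.6 -0.2]
 turn -0.0019 shift [-1.631  2.593  1.107]
 turn 0.0 shift [0.   0.   0.86]
```

Call:
carry_out(motion=[[[0, 0, 0], [0, 0, -0.0019]], [[-0.163, 0.259, 0.111], [0, 0, 0]], [[-0.163, 0.259, 0.111], [0, 0, 0]], [[-0.163, 0.259, 0.111], [0, 0, 0]], [[-0.163, 0.259, 0.111], [0, 0, 0]], [[-0.163, 0.259, 0.111], [0, 0, 0]], [[-0.163, 0.259, 0.111], [0, 0, 0]], [[-0.163, 0.259, 0.111], [0, 0, 0]], [[-0.163, 0.259, 0.111], [0, 0, 0]], [[-0.163, 0.259, 0.111], [0, 0, 0]], [[-0.163, 0.259, 0.111], [0, 0, 0]], [[0, 0, 0], [0, 0, 0]]])

```text
clock: 2.1
position: [0.4361, 0.3287, 0.1179]
tcp_rot: [2.402, 2.022, -0.005]
contact_force: [-0.1, -0.8, -0.4]
width: 0.751
grasp_force: 0.0
```

Run:
```python
from h import *
go((.4325,.331,.12,-10),(.4325,.331,.034,-10))
t=snapshot('top');s=snapshot('side')
a=cv2.resize(t[180:270,110:230],(480,360));b=cv2.resize(s[90:210,220:340],(360,360))
cv2.imwrite('pics/c1.png',np.hstack([a,b])[:,:800,::-1])
```

```text
t 2.1 [0.4361 0.3287 0.1179] yaw -9.81 z [-0.001 -0.003 -1.   ] w 0.751 gf 0.0 F [-0.1 -0.8 -0.4]
 turn 0.001 shift [ 0.016 -0.039 -0.021]
 turn 0.0 shift [0.   0.   0.86]
```

View pics/c1.png

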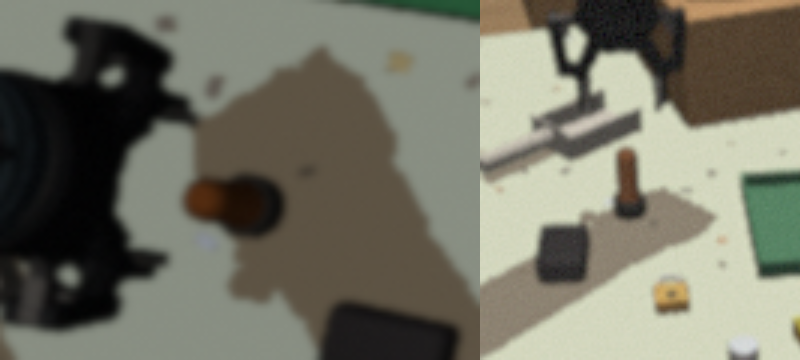

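The picture shows the fingertips at top-view pixels ~(157,209) and (151,245), straddling the stamp. I check that against the reported TCP.

Run:
```python
from h import *
print(ray('top',[(157.5,209.5),(151.5,245.5)],.123), proj('top',[.4361,.3287,.123]), proj('side',[.4361,.3287,.118]))
print(proj('side',[.4325,.331,.075]), proj('side',[.4325,.331,.0]), 'seen top ~', 220+(627-480)/3, 90+150/3, 'base',220+(630-480)/3,90+217/3)
```

```text
[[0.4698675  0.31766134]
 [0.39807844 0.32711002]] (np.float64(151.43886846469812), np.float64(226.39119225083044)) (np.float64(267.9422586740526), np.float64(127.9050161336695))
(np.float64(267.61061569784215), np.float64(139.88060453714752)) (np.float64(269.17375953202884), np.float64(159.86634193514385)) seen top ~ 269.0 140.0 base 270.0 162.33333333333331
```

Call:
carry_out(motion=[[[0.016, -0.039, 0.1], [0, 0, 0]], [[0, 0, 0.2], [0, 0, 0]], [[0, 0, 0.2], [0, 0, 0]], [[0, 0, 0.2], [0, 0, 0]], [[0, 0, 0.14], [0, 0, 0]], [[0, 0, 0], [0, 0, 0]], [[0, 0, 0], [0, 0, 0]]])

```text
clock: 2.78
position: [0.4286, 0.3356, 0.0362]
tcp_rot: [-2.398, -2.029, 0.002]
contact_force: [0.5, 0.8, 1.0]
width: 0.75
grasp_force: 0.0
```

Call:
carry_out(motion=[[[-0.02, 0.038, 0.02], [0, 0, 0]], [[0, 0, 0], [0, 0, 0]], [[0, 0, 0], [0, 0, 0]], [[0, 0, 0], [0, 0, 0]]])

```text
clock: 3.12
position: [0.4342, 0.3328, 0.0352]
tcp_rot: [2.401, 2.026, 0.003]
contact_force: [-0.1, 0.1, 0.5]
width: 0.749
grasp_force: 0.0
```

Call:
carry_out(motion=[[[0, 0, 0], [0, 0, 0]]])

```text
clock: 3.2
position: [0.4339, 0.3327, 0.0349]
tcp_rot: [2.401, 2.026, 0.002]
contact_force: [1.2, -0.1, 0.4]
width: 0.752
grasp_force: 0.0
```

Call:
carry_out(motion=[[[0, 0, 0], [0, 0, 0]]])

```text
clock: 3.28
position: [0.4337, 0.3325, 0.0347]
tcp_rot: [2.401, 2.026, 0.001]
contact_force: [-0.1, 0.3, -0.4]
width: 0.748
grasp_force: 0.0
```

Call:
carry_out(motion=[[[0, 0, 0], [0, 0, 0]], [[0, 0, 0], [0, 0, 0]], [[0, 0, 0], [0, 0, 0]], [[0, 0, 0], [0, 0, 0]], [[0, 0, 0], [0, 0, 0]], [[0, 0, 0], [0, 0, 0]], [[0, 0, -0.1], [0, 0, 0]], [[0, 0, -0.24], [0, 0, 0]], [[0, 0, -0.24], [0, 0, 0]], [[0, 0, -0.24], [0, 0, 0]], [[0, 0, -0.24], [0, 0, 0]], [[0, 0, -0.24], [0, 0, 0]]], jaw=-1)

```text
clock: 4.28
position: [0.4332, 0.3322, 0.166]
tcp_rot: [2.401, 2.026, 0.0]
contact_force: [-0.3, 0.0, 0.0]
width: 0.267
grasp_force: 39.2
```

Run:
```python
from h import *
a=np.radians(80); b=np.radians(85.8)
g=np.array([.608,.248]);bl=np.array([.619,-.263])
print('green +-',g+.03*np.array([np.cos(a),np.sin(a)]),g-.03*np.array([np.cos(a),np.sin(a)]))
P=bl-.04*np.array([np.cos(b),np.sin(b)]);Q=bl+.04*np.array([np.cos(b),np.sin(b)])
print('blue -+',P,Q)
go((.46,0,.165,-10),(*P,.12,-10),(*P,.039,-10))
```

```text
green +- [0.61320945 0.27754423] [0.60279055 0.21845577]
blue -+ [ 0.61607047 -0.30289258] [ 0.62192953 -0.22310742]
t 4.28 [0.4332 0.3322 0.166 ] yaw -9.67 z [ 0.  0. -1.] w 0.267 gf 39.2 F [-0.3  0.   0. ]
 turn 0.0018 shift [-3.225  0.841  0.01 ]
 turn 0.0 shift [-2.712  2.063  0.45 ]
 turn 0.0 shift [0.   0.   0.81]
```

Call:
carry_out(motion=[[[-0.2, 0.098, 0], [0, 0, 0.0018]], [[-0.3, 0.147, 0], [0, 0, 0]], [[-0.3, 0.147, 0], [0, 0, 0]], [[-0.3, 0.147, 0], [0, 0, 0]], [[-0.3, 0.147, 0], [0, 0, 0]], [[-0.3, 0.147, 0], [0, 0, 0]], [[-0.3, 0.147, 0], [0, 0, 0]], [[-0.3, 0.147, 0], [0, 0, 0]], [[-0.3, 0.147, 0], [0, 0, 0]], [[-0.3, 0.147, 0], [0, 0, 0]], [[-0.3, 0.147, 0], [0, 0, 0]], [[-0.3, 0.147, 0], [0, 0, 0]]])

```text
clock: 5.28
position: [0.5417, -0.0437, 0.1649]
tcp_rot: [2.407, 2.019, 0.0]
contact_force: [0.6, 0.4, -0.7]
width: 0.271
grasp_force: 39.2
```

Call:
carry_out(motion=[[[-0.3, 0.147, 0], [0, 0, 0]], [[-0.3, 0.147, 0], [0, 0, 0]], [[-0.3, 0.147, 0], [0, 0, 0]], [[-0.3, 0.147, 0], [0, 0, 0]], [[-0.3, 0.147, 0], [0, 0, 0]], [[-0.3, 0.147, 0], [0, 0, 0]], [[-0.2, 0.098, 0.1], [0, 0, 0]], [[-0.1, 0.049, 0.1], [0, 0, 0]], [[-0.1, 0, 0.1], [0, 0, 0]], [[0, 0, 0.1], [0, 0, 0]], [[0, 0, 0], [0, 0, 0]], [[0, 0, 0], [0, 0, 0]]])

```text
clock: 6.28
position: [0.6036, -0.2744, 0.1231]
tcp_rot: [-2.402, -2.019, 0.001]
contact_force: [0.0, 1.1, -0.4]
width: 0.275
grasp_force: 39.3
```

Run:
```python
from h import *
go((.616,-.303,.10,-10),(.616,-.303,.039,-10))
```

```text
t 6.28 [ 0.6036 -0.2744  0.1231] yaw -9.92 z [-0.003  0.002 -1.   ] w 0.275 gf 39.3 F [ 0.   1.1 -0.4]
 turn 0.0004 shift [-0.26   0.172  0.231]
 turn 0.0 shift [0.   0.   0.61]
```

Call:
carry_out(motion=[[[-0.13, 0.086, 0.1], [0, 0, 0]], [[-0.13, 0.086, 0.13], [0, 0, 0]], [[0, 0, 0.15], [0, 0, 0]], [[0, 0, 0.15], [0, 0, 0]], [[0, 0, 0.15], [0, 0, 0]], [[0, 0, 0.1], [0, 0, 0]], [[0, 0, 0.03], [0, 0, 0]], [[0, 0, 0], [0, 0, 0]], [[0, 0, 0], [0, 0, 0]], [[0, 0, 0], [0, 0, 0]]])

```text
clock: 7.12
position: [0.6182, -0.3053, 0.0448]
tcp_rot: [2.405, 2.019, 0.001]
contact_force: [0.5, -0.1, -0.2]
width: 0.271
grasp_force: 39.4
```

Call:
carry_out(motion=[[[0, 0, 0.012], [0, 0, 0]], [[0, 0, 0.012], [0, 0, 0]], [[0, 0, 0], [0, 0, 0]], [[0, 0, 0], [0, 0, 0]]])

```text
clock: 7.45
position: [0.6173, -0.3052, 0.041]
tcp_rot: [2.407, 2.019, 0.0]
contact_force: [-0.7, 0.1, -0.3]
width: 0.268
grasp_force: 39.4
```

Call:
carry_out(motion=[[[0, 0, 0.01], [0, 0, 0]], [[0, 0, 0.01], [0, 0, 0]], [[0, 0, 0], [0, 0, 0]], [[0, 0, 0], [0, 0, 0]]])

```text
clock: 7.78
position: [0.6172, -0.305, 0.0387]
tcp_rot: [-2.406, -2.019, 0.0]
contact_force: [-0.9, -0.2, -1.1]
width: 0.27
grasp_force: 39.4
```

Call:
carry_out(motion=[[[0, 0, 0.01], [0, 0, 0]], [[0, 0, 0], [0, 0, 0]], [[0, 0, 0], [0, 0, 0]]])

```text
clock: 8.03
position: [0.6174, -0.3052, 0.0384]
tcp_rot: [2.406, 2.019, 0.0]
contact_force: [-2.0, 0.3, 3.2]
width: 0.269
grasp_force: 39.7
```

Contact force of 3 N: the stamp is on the tray floor. Release, rise and go on to stamp 2.

Call:
carry_out(motion=[[[0, 0, 0], [0, 0, 0]], [[0, 0, 0], [0, 0, 0]], [[0, 0, 0], [0, 0, 0]], [[0, 0, 0], [0, 0, 0]], [[0, 0, -0.1], [0, 0, 0]], [[0, 0, -0.2], [0, 0, 0]], [[0, 0, -0.25], [0, 0, 0]], [[0, 0, -0.25], [0, 0, 0]], [[0, 0, -0.2], [0, 0, 0]], [[0, 0, -0.1], [0, 0, 0]], [[0, 0, 0], [0, 0, 0]], [[0, 0, 0], [0, 0, 0]]], jaw=0.4)

```text
clock: 9.03
position: [0.6176, -0.3053, 0.1481]
tcp_rot: [2.406, 2.019, 0.001]
contact_force: [1.1, 0.0, -0.3]
width: 0.702
grasp_force: 0.0
```

Run:
```python
from h import *
go((.4505,-.138,.14,-10),(.4505,-.138,.035,-10))
```

```text
t 9.03 [ 0.6176 -0.3053  0.1481] yaw -10.0 z [ 0.001 -0.    -1.   ] w 0.702 gf 0.0 F [ 1.1  0.  -0.3]
 turn 0.0 shift [ 1.358 -1.936  0.081]
 turn 0.0 shift [0.   0.   1.05]
```

Call:
carry_out(motion=[[[0.136, -0.194, 0], [0, 0, 0]], [[0.19, -0.271, 0], [0, 0, 0]], [[0.19, -0.271, 0], [0, 0, 0]], [[0.19, -0.271, 0], [0, 0, 0]], [[0.19, -0.271, 0], [0, 0, 0]], [[0.19, -0.271, 0], [0, 0, 0]], [[0.136, -0.194, 0.041], [0, 0, 0]], [[0.136, -0.193, 0.04], [0, 0, 0]], [[0, 0, 0], [0, 0, 0]], [[0, 0, 0], [0, 0, 0]], [[0, 0, 0], [0, 0, 0]], [[0, 0, 0], [0, 0, 0]]])

```text
clock: 10.03
position: [0.4509, -0.1384, 0.1395]
tcp_rot: [2.407, 2.019, 0.0]
contact_force: [0.6, -0.1, -0.0]
width: 0.701
grasp_force: 0.0
```

Run:
```python
from h import *
go((.4505,-.138,.14,-10),(.4505,-.138,.035,-10))
```

```text
t 10.03 [ 0.4509 -0.1384  0.1395] yaw -10.02 z [ 0. -0. -1.] w 0.701 gf 0.0 F [ 0.6 -0.1 -0. ]
 turn -0.0001 shift [ 0.003 -0.005 -0.005]
 turn 0.0 shift [0.   0.   1.05]
```

Descend, settle, grip and lift.

Call:
carry_out(motion=[[[0, 0, 0.1], [0, 0, 0]], [[0, 0, 0.2], [0, 0, 0]], [[0, 0, 0.2], [0, 0, 0]], [[0, 0, 0.2], [0, 0, 0]], [[0, 0, 0.2], [0, 0, 0]], [[0, 0, 0.1], [0, 0, 0]], [[0, 0, 0.045], [0, 0, 0]], [[0, 0, 0], [0, 0, 0]], [[0, 0, 0], [0, 0, 0]], [[0, 0, 0], [0, 0, 0]]])

```text
clock: 10.87
position: [0.4513, -0.1384, 0.0361]
tcp_rot: [2.406, 2.018, 0.001]
contact_force: [-0.2, -0.5, -0.5]
width: 0.7
grasp_force: 0.0
```

Call:
carry_out(motion=[[[0, 0, 0], [0, 0, 0]], [[0, 0, 0], [0, 0, 0]], [[0, 0, 0], [0, 0, 0]], [[0, 0, 0], [0, 0, 0]], [[0, 0, 0], [0, 0, 0]], [[0, 0, 0], [0, 0, 0]]], jaw=-1)

```text
clock: 11.37
position: [0.4509, -0.138, 0.036]
tcp_rot: [2.405, 2.019, 0.001]
contact_force: [-0.2, 0.5, 6.2]
width: 0.266
grasp_force: 39.6
```

Call:
carry_out(motion=[[[0, 0, -0.1], [0, 0, 0]], [[0, 0, -0.2], [0, 0, 0]], [[0, 0, -0.2], [0, 0, 0]], [[0, 0, -0.2], [0, 0, 0]], [[0, 0, -0.1], [0, 0, 0]], [[0, 0, 0], [0, 0, 0]], [[0, 0, 0], [0, 0, 0]], [[0, 0, 0], [0, 0, 0]]])

```text
clock: 12.03
position: [0.4494, -0.1374, 0.1142]
tcp_rot: [-2.405, -2.018, 0.001]
contact_force: [-1.0, 1.5, -1.1]
width: 0.269
grasp_force: 39.4
```

Run:
```python
from h import *
go((.621,-.226,.1,-10),(.621,-.226,.042,-10))
```

```text
t 12.03 [ 0.4494 -0.1374  0.1142] yaw -10.0 z [-0.002  0.001 -1.   ] w 0.269 gf 39.4 F [-1.   1.5 -1.1]
 turn 0.0 shift [-0.574  1.844  0.142]
 turn 0.0 shift [0.   0.   0.58]
```

Call:
carry_out(motion=[[[-0.04, 0.12, 0], [0, 0, 0]], [[-0.08, 0.26, 0], [0, 0, 0]], [[-0.08, 0.26, 0], [0, 0, 0]], [[-0.08, 0.26, 0], [0, 0, 0]], [[-0.08, 0.26, 0], [0, 0, 0]], [[-0.08, 0.26, 0], [0, 0, 0]], [[-0.07, 0.22, 0], [0, 0, 0]], [[-0.04, 0.13, 0.05], [0, 0, 0]], [[-0.024, 0.074, 0.09], [0, 0, 0]], [[0, 0, 0], [0, 0, 0]], [[0, 0, 0], [0, 0, 0]], [[0, 0, 0], [0, 0, 0]]])

```text
clock: 13.03
position: [0.6203, -0.2254, 0.1003]
tcp_rot: [-2.404, -2.018, 0.002]
contact_force: [-0.4, 0.3, -0.1]
width: 0.268
grasp_force: 39.4
```

Call:
carry_out(motion=[[[0, 0, 0.1], [0, 0, 0]], [[0, 0, 0.15], [0, 0, 0]], [[0, 0, 0.15], [0, 0, 0]], [[0, 0, 0.1], [0, 0, 0]], [[0, 0, 0.06], [0, 0, 0]], [[0, 0, 0], [0, 0, 0]], [[0, 0, 0], [0, 0, 0]], [[0, 0, 0], [0, 0, 0]]])

```text
clock: 13.7
position: [0.6224, -0.2266, 0.0462]
tcp_rot: [2.406, 2.019, 0.001]
contact_force: [-0.1, 0.4, 0.8]
width: 0.269
grasp_force: 39.4
```

Call:
carry_out(motion=[[[0, 0, 0.015], [0, 0, 0]], [[0, 0, 0.015], [0, 0, 0]], [[0, 0, 0.01], [0, 0, 0]], [[0, 0, 0.01], [0, 0, 0]], [[0, 0, 0], [0, 0, 0]], [[0, 0, 0], [0, 0, 0]], [[0, 0, 0], [0, 0, 0]]])

```text
clock: 14.28
position: [0.6219, -0.2263, 0.0403]
tcp_rot: [-2.407, -2.019, -0.0]
contact_force: [0.1, 0.8, -0.3]
width: 0.265
grasp_force: 39.4
```

Call:
carry_out(motion=[[[0, 0, 0.01], [0, 0, 0]], [[0, 0, 0.01], [0, 0, 0]], [[0, 0, 0], [0, 0, 0]], [[0, 0, 0], [0, 0, 0]]])

```text
clock: 14.62
position: [0.622, -0.2264, 0.04]
tcp_rot: [2.406, 2.019, 0.001]
contact_force: [-2.5, 1.5, 8.3]
width: 0.271
grasp_force: 40.4
```

Call:
carry_out(motion=[[[0, 0, 0], [0, 0, 0]], [[0, 0, 0], [0, 0, 0]], [[0, 0, 0], [0, 0, 0]], [[0, 0, 0], [0, 0, 0]], [[0, 0, -0.1], [0, 0, 0]], [[0, 0, -0.2], [0, 0, 0]], [[0, 0, -0.25], [0, 0, 0]], [[0, 0, -0.25], [0, 0, 0]], [[0, 0, -0.2], [0, 0, 0]], [[0, 0, -0.1], [0, 0, 0]], [[0, 0, 0], [0, 0, 0]], [[0, 0, 0], [0, 0, 0]]], jaw=0.4)

```text
clock: 15.62
position: [0.6221, -0.2265, 0.1484]
tcp_rot: [2.406, 2.019, 0.001]
contact_force: [0.5, 0.3, 0.1]
width: 0.698
grasp_force: 0.0
```

Run:
```python
from h import *
go((.46,-.018,.14,-10),(.46,-.018,.046,-10))
```

```text
t 15.62 [ 0.6221 -0.2265  0.1484] yaw -10.0 z [ 0.001 -0.    -1.   ] w 0.698 gf 0.0 F [0.5 0.3 0.1]
 turn 0.0 shift [ 1.772 -1.959  0.084]
 turn 0.0 shift [0.   0.   0.94]
```

Call:
carry_out(motion=[[[0.18, -0.2, 0], [0, 0, 0]], [[0.25, -0.276, 0], [0, 0, 0]], [[0.25, -0.276, 0], [0, 0, 0]], [[0.25, -0.276, 0], [0, 0, 0]], [[0.25, -0.276, 0], [0, 0, 0]], [[0.25, -0.276, 0], [0, 0, 0]], [[0.18, -0.2, 0.04], [0, 0, 0]], [[0.162, -0.179, 0.04], [0, 0, 0]], [[0, 0, 0], [0, 0, 0]], [[0, 0, 0], [0, 0, 0]], [[0, 0, 0], [0, 0, 0]], [[0, 0, 0], [0, 0, 0]]], grip_force=60)

```text
clock: 16.62
position: [0.4604, -0.0185, 0.1399]
tcp_rot: [2.407, 2.018, -0.0]
contact_force: [-0.2, 0.6, 0.0]
width: 0.696
grasp_force: 0.0
```

Run:
```python
from h import *
go((.46,-.018,.14,-10),(.46,-.018,.046,-10))
t=snapshot('top');s=snapshot('side')
a=t[100:260,270:490];b=s[170:330,260:460]
cv2.imwrite('pics/c2.png',cv2.resize(np.hstack([a,b]),(798,304))[:,:,::-1])
```

```text
t 16.62 [ 0.4604 -0.0185  0.1399] yaw -10.05 z [ 0. -0. -1.] w 0.696 gf 0.0 F [-0.2  0.6  0. ]
 turn -0.0003 shift [ 0.005 -0.005 -0.001]
 turn 0.0 shift [0.   0.   0.94]
```

View pics/c2.png

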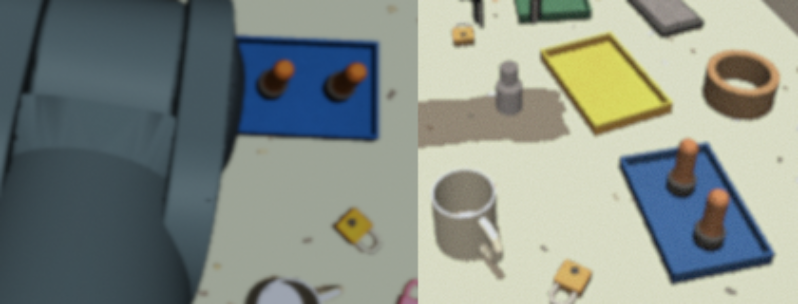

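Both stamps stand in the blue tray, and the fingers are centred over the weight in the side view. Descend and grip.

Call:
carry_out(motion=[[[0, 0, 0.1], [0, 0, 0]], [[0, 0, 0.2], [0, 0, 0]], [[0, 0, 0.2], [0, 0, 0]], [[0, 0, 0.2], [0, 0, 0]], [[0, 0, 0.15], [0, 0, 0]], [[0, 0, 0.08], [0, 0, 0]], [[0, 0, 0], [0, 0, 0]], [[0, 0, 0], [0, 0, 0]], [[0, 0, 0], [0, 0, 0]]])

```text
clock: 17.47
position: [0.4607, -0.0181, 0.0482]
tcp_rot: [2.406, 2.018, 0.002]
contact_force: [-0.7, -0.3, 0.1]
width: 0.696
grasp_force: 0.0
```

Call:
carry_out(motion=[[[0, 0, 0], [0, 0, 0]], [[0, 0, 0], [0, 0, 0]], [[0, 0, 0], [0, 0, 0]], [[0, 0, 0], [0, 0, 0]], [[0, 0, 0], [0, 0, 0]], [[0, 0, 0], [0, 0, 0]]], jaw=-1)

```text
clock: 17.97
position: [0.4611, -0.018, 0.0483]
tcp_rot: [2.405, 2.018, 0.003]
contact_force: [0.4, 0.3, 6.0]
width: 0.286
grasp_force: 58.7
```

Call:
carry_out(motion=[[[0, 0, -0.1], [0, 0, 0]], [[0, 0, -0.2], [0, 0, 0]], [[0, 0, -0.2], [0, 0, 0]], [[0, 0, -0.2], [0, 0, 0]], [[0, 0, -0.1], [0, 0, 0]], [[0, 0, 0], [0, 0, 0]], [[0, 0, 0], [0, 0, 0]], [[0, 0, 0], [0, 0, 0]]])

```text
clock: 18.63
position: [0.4581, -0.0175, 0.1257]
tcp_rot: [-2.404, -2.018, 0.003]
contact_force: [-1.0, -0.2, -5.4]
width: 0.285
grasp_force: 59.9
```

Run:
```python
from h import *
go((.604,-.009,.1,-10),(.604,-.009,.054,-10))
```

```text
t 18.63 [ 0.4581 -0.0175  0.1257] yaw -10.0 z [-0.003  0.001 -1.   ] w 0.285 gf 59.9 F [-1.  -0.2 -5.4]
 turn 0.0 shift [0.337 1.423 0.257]
 turn 0.0 shift [0.   0.   0.46]
```

Call:
carry_out(motion=[[[0.03, 0.12, 0], [0, 0, 0]], [[0.06, 0.25, 0], [0, 0, 0]], [[0.06, 0.25, 0], [0, 0, 0]], [[0.06, 0.25, 0], [0, 0, 0]], [[0.06, 0.25, 0], [0, 0, 0]], [[0.04, 0.2, 0.1], [0, 0, 0]], [[0.027, 0.103, 0.157], [0, 0, 0]], [[0, 0, 0.1], [0, 0, 0]], [[0, 0, 0.1], [0, 0, 0]], [[0, 0, 0.1], [0, 0, 0]], [[0, 0, 0.06], [0, 0, 0]], [[0, 0, 0], [0, 0, 0]]])

```text
clock: 19.63
position: [0.6031, -0.0091, 0.0635]
tcp_rot: [-2.404, -2.017, 0.005]
contact_force: [-0.5, 0.7, -6.0]
width: 0.28
grasp_force: 60.2
```

Call:
carry_out(motion=[[[0, 0, 0], [0, 0, 0]], [[0, 0, 0], [0, 0, 0]], [[0, 0, 0], [0, 0, 0]]])

```text
clock: 19.88
position: [0.6063, -0.0094, 0.0667]
tcp_rot: [2.406, 2.018, 0.002]
contact_force: [-0.4, -0.2, -5.2]
width: 0.284
grasp_force: 60.2
```

Call:
carry_out(motion=[[[0, 0, 0.05], [0, 0, 0]], [[0, 0, 0.04], [0, 0, 0]], [[0, 0, 0.02], [0, 0, 0]], [[0, 0, 0.015], [0, 0, 0]], [[0, 0, 0.01], [0, 0, 0]], [[0, 0, 0], [0, 0, 0]], [[0, 0, 0], [0, 0, 0]], [[0, 0, 0], [0, 0, 0]]])

```text
clock: 20.55
position: [0.6055, -0.0093, 0.0523]
tcp_rot: [-2.406, -2.019, 0.0]
contact_force: [-1.9, 0.2, -0.7]
width: 0.281
grasp_force: 60.5
```

Call:
carry_out(motion=[[[0, 0, 0.01], [0, 0, 0]], [[0, 0, 0.01], [0, 0, 0]], [[0, 0, 0], [0, 0, 0]], [[0, 0, 0], [0, 0, 0]]])

```text
clock: 20.88
position: [0.6058, -0.0093, 0.0522]
tcp_rot: [2.406, 2.019, 0.001]
contact_force: [-5.3, 0.6, 11.4]
width: 0.283
grasp_force: 61.3
```

Call:
carry_out(motion=[[[0, 0, -0.015], [0, 0, 0]], [[0, 0, 0], [0, 0, 0]], [[0, 0, 0], [0, 0, 0]]])

```text
clock: 21.13
position: [0.6063, -0.0094, 0.0523]
tcp_rot: [2.406, 2.019, 0.002]
contact_force: [-2.2, 0.3, 3.5]
width: 0.282
grasp_force: 60.9
```

Call:
carry_out(motion=[[[0, 0, 0], [0, 0, 0]], [[0, 0, 0], [0, 0, 0]], [[0, 0, 0], [0, 0, 0]], [[0, 0, 0], [0, 0, 0]], [[0, 0, -0.1], [0, 0, 0]], [[0, 0, -0.2], [0, 0, 0]], [[0, 0, -0.25], [0, 0, 0]], [[0, 0, -0.2], [0, 0, 0]], [[0, 0, -0.1], [0, 0, 0]], [[0, 0, 0], [0, 0, 0]], [[0, 0, 0], [0, 0, 0]], [[0, 0, 0], [0, 0, 0]]], jaw=0.4, grip_force=40)

```text
clock: 22.13
position: [0.6048, -0.0092, 0.1353]
tcp_rot: [-2.405, -2.018, 0.002]
contact_force: [-0.2, -0.7, -0.3]
width: 0.698
grasp_force: 0.0
```

Run:
```python
from h import *
go((.437,.152,.08,-9),(.437,.152,.003,-9))
```

```text
t 22.13 [ 0.6048 -0.0092  0.1353] yaw -10.0 z [-0.002  0.    -1.   ] w 0.698 gf 0.0 F [-0.2 -0.7 -0.3]
 turn -0.0055 shift [ 1.33  -1.91   0.553]
 turn 0.0 shift [0.   0.   0.77]
```

Call:
carry_out(motion=[[[0, 0, 0], [0, 0, -0.0055]], [[0.13, -0.19, 0], [0, 0, 0]], [[0.19, -0.273, 0], [0, 0, 0]], [[0.19, -0.273, 0], [0, 0, 0]], [[0.19, -0.273, 0], [0, 0, 0]], [[0.19, -0.273, 0], [0, 0, 0]], [[0.19, -0.273, 0.1], [0, 0, 0]], [[0.14, -0.2, 0.2], [0, 0, 0]], [[0.11, -0.155, 0.2], [0, 0, 0]], [[0, 0, 0.05], [0, 0, 0]], [[0, 0, 0], [0, 0, 0]], [[0, 0, 0], [0, 0, 0]]])

```text
clock: 23.13
position: [0.438, 0.1516, 0.0813]
tcp_rot: [-2.389, -2.04, 0.001]
contact_force: [0.7, -0.4, 1.2]
width: 0.698
grasp_force: 0.0
```

Call:
carry_out(motion=[[[0, 0, 0], [0, 0, 0]], [[0, 0, 0], [0, 0, 0]], [[0, 0, 0], [0, 0, 0]]])

```text
clock: 23.38
position: [0.4394, 0.1516, 0.0824]
tcp_rot: [2.389, 2.038, 0.003]
contact_force: [-0.5, -0.0, -0.0]
width: 0.701
grasp_force: 0.0
```

Run:
```python
from h import *
go((.437,.152,.04,-9),(.437,.152,.003,-9))
t=snapshot('top');s=snapshot('side')
a=t[90:260,200:400];b=s[130:300,230:430]
cv2.imwrite('pics/c3.png',cv2.resize(np.hstack([a,b]),(800,340))[:,:,::-1])
```

```text
t 23.38 [0.4394 0.1516 0.0824] yaw -9.07 z [ 0.002  0.    -1.   ] w 0.701 gf 0.0 F [-0.5 -0.  -0. ]
 turn -0.0004 shift [ 0.    -0.025  0.424]
 turn 0.0 shift [0.   0.   0.37]
```

View pics/c3.png

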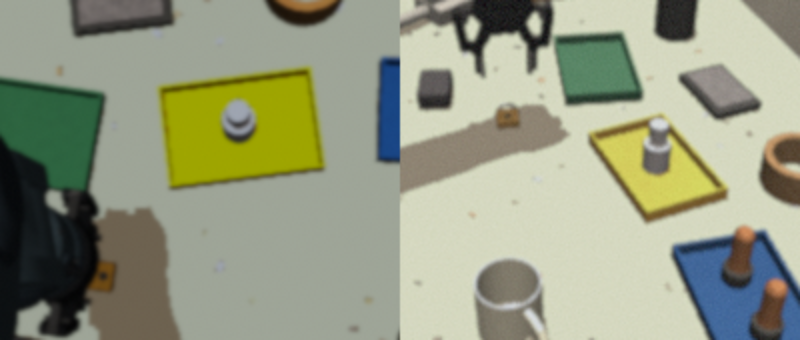

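The weight stands in the yellow tray and the fingers straddle padlock A. Descend.

Call:
carry_out(motion=[[[0, -0.02, 0.1], [0, 0, 0]], [[0, 0, 0.18], [0, 0, 0]], [[0, 0, 0.18], [0, 0, 0]], [[0, 0, 0.15], [0, 0, 0]], [[0, 0, 0.1], [0, 0, 0]], [[0, 0, 0.05], [0, 0, 0]], [[0, 0, 0.03], [0, 0, 0]], [[0, 0, 0], [0, 0, 0]], [[0, 0, 0], [0, 0, 0]], [[0, 0, 0], [0, 0, 0]]])

```text
clock: 24.32
position: [0.4367, 0.1524, 0.0033]
tcp_rot: [2.389, 2.04, 0.002]
contact_force: [0.0, -0.6, 0.2]
width: 0.7
grasp_force: 0.0
```

Call:
carry_out(motion=[[[0, 0, 0], [0, 0, 0]], [[0, 0, 0], [0, 0, 0]], [[0, 0, 0], [0, 0, 0]], [[0, 0, 0], [0, 0, 0]], [[0, 0, 0], [0, 0, 0]], [[0, 0, 0], [0, 0, 0]]], jaw=-1)

```text
clock: 24.82
position: [0.4365, 0.1524, 0.0033]
tcp_rot: [2.388, 2.04, 0.002]
contact_force: [-0.8, -0.6, 6.1]
width: 0.385
grasp_force: 40.3
```

Call:
carry_out(motion=[[[0, 0, -0.1], [0, 0, 0]], [[0, 0, -0.2], [0, 0, 0]], [[0, 0, -0.2], [0, 0, 0]], [[0, 0, -0.15], [0, 0, 0]], [[0, 0, -0.05], [0, 0, 0]], [[0, 0, 0], [0, 0, 0]], [[0, 0, 0], [0, 0, 0]], [[0, 0, 0], [0, 0, 0]]])

```text
clock: 25.48
position: [0.4348, 0.1521, 0.0715]
tcp_rot: [-2.388, -2.039, 0.003]
contact_force: [-0.3, 0.3, -1.6]
width: 0.388
grasp_force: 40.4
```

Run:
```python
from h import *
go((.613,.277,.06,-10),(.613,.277,.01,-10))
```

```text
t 25.48 [0.4348 0.1521 0.0715] yaw -9.01 z [-0.002 -0.    -1.   ] w 0.388 gf 40.4 F [-0.3  0.3 -1.6]
 turn 0.0055 shift [1.54  1.538 0.115]
 turn 0.0 shift [0.  0.  0.5]
```

Call:
carry_out(motion=[[[0, 0, 0], [0, 0, 0.0055]], [[0.13, 0.13, 0], [0, 0, 0]], [[0.22, 0.22, 0], [0, 0, 0]], [[0.22, 0.22, 0], [0, 0, 0]], [[0.22, 0.22, 0], [0, 0, 0]], [[0.22, 0.22, 0], [0, 0, 0]], [[0.22, 0.22, 0], [0, 0, 0]], [[0.19, 0.18, 0], [0, 0, 0]], [[0.12, 0.11, 0], [0, 0, 0]], [[0, 0, 0], [0, 0, 0]], [[0, 0, 0], [0, 0, 0]], [[0, 0, 0], [0, 0, 0]]])

```text
clock: 26.48
position: [0.6107, 0.2768, 0.0714]
tcp_rot: [-2.406, -2.018, 0.005]
contact_force: [0.4, -0.5, -1.8]
width: 0.388
grasp_force: 40.4
```

Call:
carry_out(motion=[[[0, 0, 0.1], [0, 0, 0]], [[0, 0, 0.15], [0, 0, 0]], [[0, 0, 0.15], [0, 0, 0]], [[0, 0, 0.1], [0, 0, 0]], [[0, 0, 0.05], [0, 0, 0]], [[0, 0, 0.03], [0, 0, 0]], [[0, 0, 0], [0, 0, 0]], [[0, 0, 0], [0, 0, 0]], [[0, 0, 0], [0, 0, 0]], [[0, 0, 0], [0, 0, 0]]])

```text
clock: 27.32
position: [0.613, 0.2778, 0.0156]
tcp_rot: [2.406, 2.019, 0.003]
contact_force: [-0.9, -0.4, -1.5]
width: 0.386
grasp_force: 40.4
```

Call:
carry_out(motion=[[[0, 0, 0.03], [0, 0, 0]], [[0, 0, 0.03], [0, 0, 0]], [[0, 0, 0.01], [0, 0, 0]], [[0, 0, 0.01], [0, 0, 0]], [[0, 0, 0], [0, 0, 0]], [[0, 0, 0], [0, 0, 0]], [[0, 0, 0], [0, 0, 0]]])

```text
clock: 27.9
position: [0.6122, 0.2775, 0.0074]
tcp_rot: [2.406, 2.019, 0.0]
contact_force: [-3.0, -1.9, 5.2]
width: 0.382
grasp_force: 41.1
```

Call:
carry_out(motion=[[[0, 0, 0.01], [0, 0, 0]], [[0, 0, 0], [0, 0, 0]], [[0, 0, 0], [0, 0, 0]], [[0, 0, 0], [0, 0, 0]]])

```text
clock: 28.23
position: [0.6122, 0.2775, 0.0074]
tcp_rot: [2.406, 2.019, 0.001]
contact_force: [-5.0, -2.7, 11.6]
width: 0.383
grasp_force: 41.7
```

Call:
carry_out(motion=[[[0, 0, -0.015], [0, 0, 0]], [[0, 0, 0], [0, 0, 0]], [[0, 0, 0], [0, 0, 0]], [[0, 0, 0], [0, 0, 0]], [[0, 0, -0.1], [0, 0, 0]], [[0, 0, -0.2], [0, 0, 0]], [[0, 0, -0.25], [0, 0, 0]], [[0, 0, -0.25], [0, 0, 0]], [[0, 0, -0.25], [0, 0, 0]], [[0, 0, -0.2], [0, 0, 0]], [[0, 0, -0.1], [0, 0, 0]], [[0, 0, 0], [0, 0, 0]]], jaw=0.2)

```text
clock: 29.23
position: [0.6143, 0.2783, 0.1457]
tcp_rot: [2.405, 2.018, 0.009]
contact_force: [-0.1, 0.3, 0.0]
width: 0.6
grasp_force: 0.0
```

Call:
carry_out(motion=[[[0, 0, 0], [0, 0, 0.0301]], [[0, 0, 0], [0, 0, 0.0301]], [[0, 0, 0], [0, 0, 0.0301]], [[0, 0, 0], [0, 0, 0.0301]], [[0, 0, 0], [0, 0, 0.0301]], [[0, 0, 0], [0, 0, 0.0301]], [[0, 0, 0], [0, 0, 0.0301]], [[0, 0, 0], [0, 0, 0]], [[0, 0, 0], [0, 0, 0]]])

```text
clock: 29.98
position: [0.6115, 0.2773, 0.1406]
tcp_rot: [-2.931, -1.131, 0.004]
contact_force: [-0.6, -0.1, -0.5]
width: 0.603
grasp_force: 0.0
```

Run:
```python
from h import *
go((.4475,-.3135,.12,-48),(.4475,-.3135,.003,-48))
```

```text
t 29.98 [0.6115 0.2773 0.1406] yaw -47.79 z [-0.002 -0.001 -1.   ] w 0.603 gf 0.0 F [-0.6 -0.1 -0.5]
 turn 0.0012 shift [-5.172  3.293  0.206]
 turn 0.0 shift [0.   0.   1.17]
```

Call:
carry_out(motion=[[[-0.172, 0.11, 0], [0, 0, 0.0012]], [[-0.25, 0.159, 0], [0, 0, 0]], [[-0.25, 0.159, 0], [0, 0, 0]], [[-0.25, 0.159, 0], [0, 0, 0]], [[-0.25, 0.159, 0], [0, 0, 0]], [[-0.25, 0.159, 0], [0, 0, 0]], [[-0.25, 0.159, 0], [0, 0, 0]], [[-0.25, 0.159, 0], [0, 0, 0]], [[-0.25, 0.159, 0], [0, 0, 0]], [[-0.25, 0.159, 0], [0, 0, 0]], [[-0.25, 0.159, 0], [0, 0, 0]], [[-0.25, 0.159, 0], [0, 0, 0]]])

```text
clock: 30.98
position: [0.5179, -0.0571, 0.1417]
tcp_rot: [-2.933, -1.126, 0.001]
contact_force: [0.2, -0.6, -0.5]
width: 0.603
grasp_force: 0.0
```

Call:
carry_out(motion=[[[-0.25, 0.159, 0], [0, 0, 0]], [[-0.25, 0.159, 0], [0, 0, 0]], [[-0.25, 0.159, 0], [0, 0, 0]], [[-0.25, 0.159, 0], [0, 0, 0]], [[-0.25, 0.159, 0], [0, 0, 0]], [[-0.25, 0.159, 0], [0, 0, 0]], [[-0.25, 0.159, 0], [0, 0, 0]], [[-0.25, 0.159, 0], [0, 0, 0]], [[-0.15, 0.1, 0.1], [0, 0, 0]], [[-0.1, 0.062, 0.1], [0, 0, 0]], [[0, 0, 0], [0, 0, 0]], [[0, 0, 0], [0, 0, 0]]])

```text
clock: 31.98
position: [0.446, -0.3117, 0.1208]
tcp_rot: [-2.931, -1.121, 0.001]
contact_force: [0.4, 0.3, 0.9]
width: 0.598
grasp_force: 0.0
```

Call:
carry_out(motion=[[[0, 0, 0], [0, 0, 0]], [[0, 0, 0], [0, 0, 0]], [[0, 0, 0], [0, 0, 0]]])

```text
clock: 32.23
position: [0.4475, -0.3119, 0.1225]
tcp_rot: [2.933, 1.125, 0.001]
contact_force: [-0.2, -0.5, 1.1]
width: 0.602
grasp_force: 0.0
```

Run:
```python
from h import *
go((.4475,-.3135,.04,-48),(.4475,-.3135,.003,-48))
t=snapshot('top');s=snapshot('side')
a=t[170:290,160:560];b=s[240:380,240:440]
cv2.imwrite('pics/c4.png',np.vstack([cv2.resize(a,(800,240)),cv2.resize(s[130:310,180:430],(800,360)) if 0 else cv2.copyMakeBorder(cv2.resize(b,(500,350)),0,10,0,300,0)])[:600,:,::-1])
```

```text
t 32.23 [ 0.4475 -0.3119  0.1225] yaw -48.03 z [ 0.001 -0.    -1.   ] w 0.602 gf 0.0 F [-0.2 -0.5  1.1]
 turn -0.0001 shift [-0.011  0.012  0.825]
 turn 0.0 shift [0.   0.   0.37]
```

View pics/c4.png

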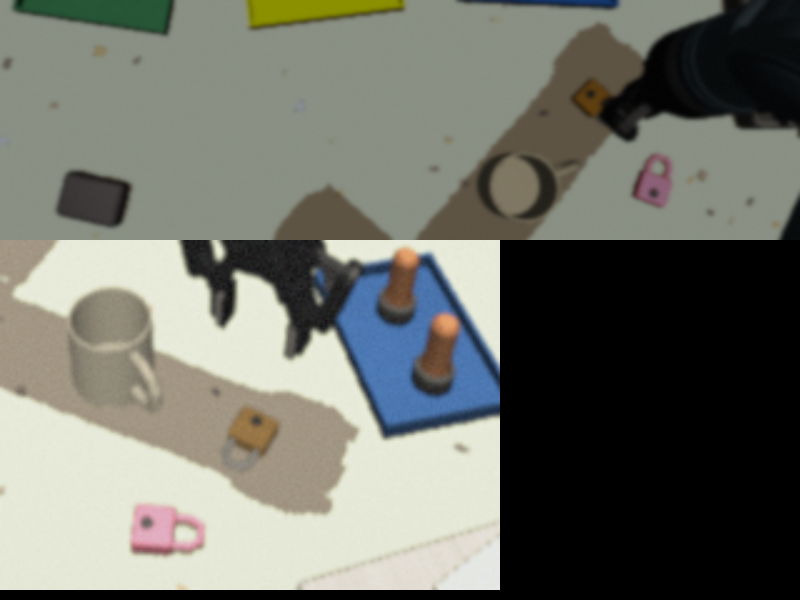

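Fingers in the side crop at (225,318) and (295,350) line up with padlock B's edges at (255,430) and are clear of the mug handle. Descend.

Call:
carry_out(motion=[[[-0.01, 0.01, 0.1], [0, 0, 0]], [[0, 0, 0.2], [0, 0, 0]], [[0, 0, 0.2], [0, 0, 0]], [[0, 0, 0.2], [0, 0, 0]], [[0, 0, 0.2], [0, 0, 0]], [[0, 0, 0.12], [0, 0, 0]], [[0, 0, 0.08], [0, 0, 0]], [[0, 0, 0.05], [0, 0, 0]], [[0, 0, 0.03], [0, 0, 0]], [[0, 0, 0], [0, 0, 0]], [[0, 0, 0], [0, 0, 0]], [[0, 0, 0], [0, 0, 0]]])

```text
clock: 33.33
position: [0.4475, -0.3148, 0.0049]
tcp_rot: [2.933, 1.122, 0.001]
contact_force: [0.5, 0.1, 0.0]
width: 0.603
grasp_force: 0.0
```

Call:
carry_out(motion=[[[0, 0, 0], [0, 0, 0]], [[0, 0, 0], [0, 0, 0]], [[0, 0, 0], [0, 0, 0]], [[0, 0, 0], [0, 0, 0]], [[0, 0, 0], [0, 0, 0]], [[0, 0, 0], [0, 0, 0]]], jaw=-1)

```text
clock: 33.83
position: [0.4475, -0.3149, 0.005]
tcp_rot: [2.933, 1.122, 0.001]
contact_force: [0.2, 0.4, 5.9]
width: 0.386
grasp_force: 40.4
```

Call:
carry_out(motion=[[[0, 0, -0.1], [0, 0, 0]], [[0, 0, -0.2], [0, 0, 0]], [[0, 0, -0.25], [0, 0, 0]], [[0, 0, -0.25], [0, 0, 0]], [[0, 0, -0.25], [0, 0, 0]], [[0, 0, -0.2], [0, 0, 0]], [[0, 0, -0.1], [0, 0, 0]], [[0, 0, 0], [0, 0, 0]], [[0, 0, 0], [0, 0, 0]]])

```text
clock: 34.58
position: [0.4468, -0.3142, 0.1388]
tcp_rot: [-2.934, -1.122, -0.0]
contact_force: [-0.2, 0.9, -2.8]
width: 0.386
grasp_force: 40.1
```

Call:
carry_out(motion=[[[0, 0, 0], [0, 0, -0.0301]], [[0, 0, 0], [0, 0, -0.0301]], [[0, 0, 0], [0, 0, -0.0301]], [[0, 0, 0], [0, 0, -0.0301]], [[0, 0, 0], [0, 0, -0.0301]], [[0, 0, 0], [0, 0, -0.0301]], [[0, 0, 0], [0, 0, -0.0301]], [[0, 0, 0], [0, 0, 0]], [[0, 0, 0], [0, 0, 0]]])

```text
clock: 35.33
position: [0.4458, -0.3134, 0.1373]
tcp_rot: [-2.41, -2.01, 0.001]
contact_force: [-0.0, -0.3, -0.4]
width: 0.39
grasp_force: 40.0
```

Run:
```python
from h import *
go((.602,.217,.10,-10),(.602,.217,.009,-10))
```

```text
t 35.33 [ 0.4458 -0.3134  0.1373] yaw -10.35 z [-0.002  0.002 -1.   ] w 0.39 gf 40.0 F [-0.  -0.3 -0.4]
 turn -0.0019 shift [5.495 0.617 0.373]
 turn 0.0 shift [0.   0.   0.91]
```

Call:
carry_out(motion=[[[0, 0, 0], [0, 0, -0.0019]], [[0.15, 0.017, 0], [0, 0, 0]], [[0.29, 0.0325, 0], [0, 0, 0]], [[0.29, 0.0325, 0], [0, 0, 0]], [[0.29, 0.0325, 0], [0, 0, 0]], [[0.29, 0.0325, 0], [0, 0, 0]], [[0.29, 0.0325, 0], [0, 0, 0]], [[0.29, 0.0325, 0], [0, 0, 0]], [[0.29, 0.0325, 0], [0, 0, 0]], [[0.29, 0.0325, 0], [0, 0, 0]], [[0.29, 0.0325, 0], [0, 0, 0]], [[0.29, 0.0325, 0], [0, 0, 0]]])

```text
clock: 36.33
position: [0.5328, -0.0182, 0.1388]
tcp_rot: [-2.405, -2.02, 0.0]
contact_force: [-0.5, 0.1, -1.8]
width: 0.385
grasp_force: 40.0
```

Call:
carry_out(motion=[[[0.29, 0.0325, 0], [0, 0, 0]], [[0.29, 0.0325, 0], [0, 0, 0]], [[0.29, 0.0325, 0], [0, 0, 0]], [[0.29, 0.0325, 0], [0, 0, 0]], [[0.29, 0.0325, 0], [0, 0, 0]], [[0.29, 0.0325, 0], [0, 0, 0]], [[0.29, 0.0325, 0.07], [0, 0, 0]], [[0.25, 0.028, 0.1], [0, 0, 0]], [[0.165, 0.02, 0.1], [0, 0, 0]], [[0, 0, 0.1], [0, 0, 0]], [[0, 0, 0], [0, 0, 0]], [[0, 0, 0], [0, 0, 0]]])

```text
clock: 37.33
position: [0.6006, 0.2156, 0.1009]
tcp_rot: [-2.404, -2.02, 0.005]
contact_force: [-0.8, -0.7, -0.1]
width: 0.386
grasp_force: 40.0
```

Call:
carry_out(motion=[[[0, 0, 0], [0, 0, 0]], [[0, 0, 0], [0, 0, 0]], [[0, 0, 0], [0, 0, 0]]])

```text
clock: 37.58
position: [0.6024, 0.2157, 0.1031]
tcp_rot: [2.405, 2.02, 0.002]
contact_force: [0.1, -0.3, -1.6]
width: 0.382
grasp_force: 40.0
```

Run:
```python
from h import *
go((.602,.217,.03,-10),(.602,.217,.009,-10))
s=snapshot('side')
cv2.imwrite('pics/c5.png',cv2.resize(s[100:220,230:390],(640,480))[:,:,::-1])
```

```text
t 37.58 [0.6024 0.2157 0.1031] yaw -9.95 z [ 0.001  0.    -1.   ] w 0.382 gf 40.0 F [ 0.1 -0.3 -1.6]
 turn 0.0003 shift [ 0.012 -0.006  0.731]
 turn 0.0 shift [0.   0.   0.21]
```

View pics/c5.png

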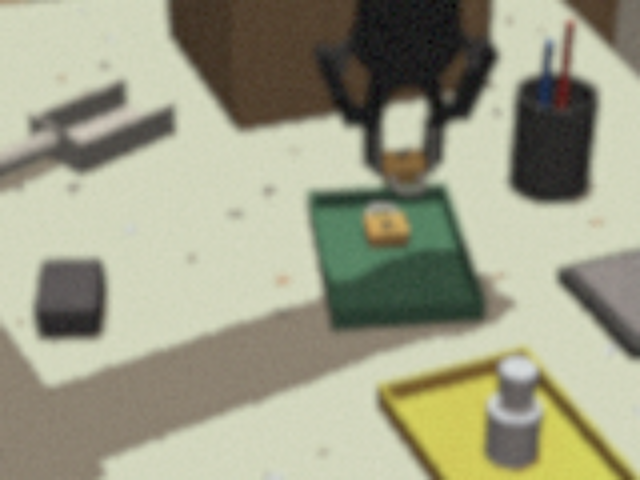

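Padlock A lies flat in the green tray, and B hangs level over it with its shackle towards the camera. Lower.

Call:
carry_out(motion=[[[0, 0, 0.1], [0, 0, 0]], [[0, 0, 0.18], [0, 0, 0]], [[0, 0, 0.18], [0, 0, 0]], [[0, 0, 0.16], [0, 0, 0]], [[0, 0, 0.12], [0, 0, 0]], [[0, 0, 0.08], [0, 0, 0]], [[0, 0, 0.05], [0, 0, 0]], [[0, 0, 0], [0, 0, 0]], [[0, 0, 0], [0, 0, 0]], [[0, 0, 0], [0, 0, 0]], [[0, 0, 0], [0, 0, 0]]])

```text
clock: 38.55
position: [0.6028, 0.2167, 0.0162]
tcp_rot: [2.404, 2.022, 0.003]
contact_force: [-0.0, -0.1, -1.1]
width: 0.381
grasp_force: 40.0
```

Call:
carry_out(motion=[[[0, 0, 0.02], [0, 0, 0]], [[0, 0, 0.02], [0, 0, 0]], [[0, 0, 0.01], [0, 0, 0]], [[0, 0, 0.01], [0, 0, 0]], [[0, 0, 0], [0, 0, 0]], [[0, 0, 0], [0, 0, 0]], [[0, 0, 0], [0, 0, 0]]])

```text
clock: 39.13
position: [0.6018, 0.2165, 0.0091]
tcp_rot: [-2.404, -2.022, -0.0]
contact_force: [-0.6, 0.3, -1.9]
width: 0.386
grasp_force: 40.1
```

Call:
carry_out(motion=[[[0, 0, 0.01], [0, 0, 0]], [[0, 0, 0], [0, 0, 0]], [[0, 0, 0], [0, 0, 0]], [[0, 0, 0], [0, 0, 0]]])

```text
clock: 39.47
position: [0.6019, 0.2165, 0.0091]
tcp_rot: [2.404, 2.022, 0.001]
contact_force: [-3.2, -0.6, 5.9]
width: 0.387
grasp_force: 40.8
```

On the floor. Release and retreat straight up.

Call:
carry_out(motion=[[[0, 0, 0], [0, 0, 0]], [[0, 0, 0], [0, 0, 0]], [[0, 0, 0], [0, 0, 0]], [[0, 0, 0], [0, 0, 0]], [[0, 0, -0.1], [0, 0, 0]], [[0, 0, -0.2], [0, 0, 0]], [[0, 0, -0.25], [0, 0, 0]], [[0, 0, -0.25], [0, 0, 0]], [[0, 0, -0.25], [0, 0, 0]], [[0, 0, -0.2], [0, 0, 0]], [[0, 0, -0.1], [0, 0, 0]], [[0, 0, 0], [0, 0, 0]]], jaw=0.2)

```text
clock: 40.47
position: [0.604, 0.217, 0.1467]
tcp_rot: [2.402, 2.02, 0.009]
contact_force: [-1.1, 0.3, 0.2]
width: 0.597
grasp_force: 0.0
```

Run:
```python
from h import *
go()
s=snapshot('side')
cv2.imwrite('pics/c6.png',cv2.resize(s[100:350,220:470],(600,600))[:,:,::-1])
```

```text
t 40.47 [0.604  0.217  0.1467] yaw -9.87 z [ 0.006  0.002 -1.   ] w 0.597 gf 0.0 F [-1.1  0.3  0.2]
```

View pics/c6.png

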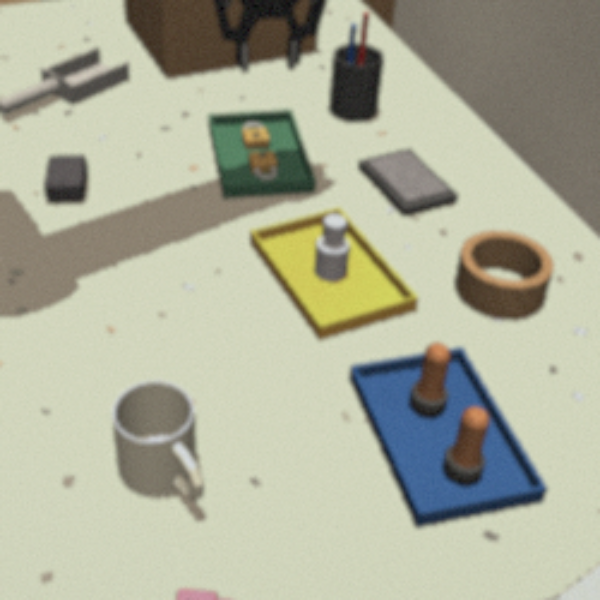

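All five things are in their trays: the padlocks lie flat at (257,135) and (264,163), and the weight and stamps stand upright. The mug and granite have not moved, and the gripper is clear.

```bash
python3 -c "
from bench import *
print(hand_in())"
```

```text
the job is handed in; nothing more can be done
None
```

I handed the job in at about 40 s: both padlocks lie flat in the green tray, both stamps stand in the blue and the weight stands in the yellow; I never touched the mug or paperweight, and no verdict came back.

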